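# Lock the bayonet cap of a paint pressure pot

## Task

The black cap only stands loosely on the neck of the green pressure pot. Turn it clockwise (seen from above) towards the red mark, pressing it down every so often to feel where its lugs drop into the hidden gaps, then keep it pressed and turn it on clockwise to its stop, so that it stays down by itself with the white arrow at the red mark. Let go of it and leave the things lying around the pot where they are.

Things in the scene. Friction and masses are not known exactly. Their poses are not given: they have to be found in the camera images.
- pot: green pressure pot, bolted to the bench: foot 148 mm across, body 124 mm across, shoulder 60 mm high, steel neck 72 mm across up to z = 84 mm. Origin on the axis at the bench; z up along the axis; the red mark lies on its -x side. Stops inside the neck hold the cap when its arrow is at the mark.
- pot_neck (a point): on the pot's axis, 77 mm up: top of a 5 mm flange hidden in the neck, with three gaps 120 degrees apart over a sprung seal plate. The gaps differ from pot to pot: the cap's lugs drop in when the arrow is some 34 to 76 degrees counterclockwise of the mark, and only within about 5 degrees of the right angle. They take 12 mm of pressing (2 to 8 N); elsewhere the cap meets the flange hard at once
- pot_mark (a point): centre of the top of the red mark, a bar 15 mm long (radial) and 8 mm wide on the pot's shoulder, 53 mm from the axis, 66 mm above the bench; axes as those of the pot
- cap: black cap, 86 mm across, 140 g. Origin on its axis at the foot of the stem, where three 5 mm thick lugs are; z up; arrow on its -x side. Skirt z 8 to 19 mm, top of disc z = 27. Loose, the origin is 77 mm above the bench, the arrow 105 to 140 degrees counterclockwise of the mark. Locked, it is about 67 mm up, yaw as the pot's. Let go before turned 25 degrees under the flange, it springs up
- cap_grip (a point): centre of the cap's grip wing, 44 mm above the cap's origin: 56 mm long (along the cap's x), 16 mm thick (along y), 34 mm high, standing on the disc; pinch it across y from above
- cap_arrow (a point): tip of the white arrow on the disc (a white bar on top of the wing lies on the same side), 40 mm from the axis, 28 mm above the cap's origin
- duct_tape: roll of grey duct tape, 107 across, 48 high (mm), a bystander; origin at the centre of its underside
- measure: yellow and black tape measure, 67 x 74 x 35 (mm), a bystander; origin at the centre of its underside
- red_driver: red screwdriver, 203 long, 28 thick, lying (mm), a bystander; origin at the centre of its underside
- blue_can: blue can, 68 across, 62 high (mm), a bystander; origin at the centre of its underside
Mind the look-alikes: they are no part of the job. What is shaped like the cap but turquoise or yellow is not meant.

How it is judged:
By the outcome, as a careful person would: the job done as asked, in the order asked, and still so for the second after the job is handed in, with the robot touching nothing.
It also fails if it takes over 58 s, if anything falls off the work surface, if the arm or the gripper's body presses on something with over 40 N, if the wrist force passes 120 N, or if a joint passes its speed limit or range.

## Robot

A 6-joint arm with a two-finger parallel gripper is mounted at the origin on a cart in front of the work surface, level with it; the furniture and walls round the work are solid. World frame = base frame: x ahead of the robot, y to its left, z up, the work surface at z = 0. Lengths are in mm, angles in rad, forces in N, time in s.
With the tool pointing down it reaches from about 300 to 775 mm from the base axis. Payload 14.6 kg.
Tool frame: the origin (TCP) lies between the finger pads; the fingertips stand manip.nose_length ahead of it and the grasp point (between the pads) lies 11 mm behind it (manip.nose_length is the distance from the TCP to the fingertips, in mm); z points along the fingers, y is the line along which they close (so a half turn about z gives the same grasp; the last joint's range is limited). The gripper opens to 94 mm and grips with 3 to 60 N. Pads are 16 mm wide; open, the fingers measure 119 mm over their backs; the gripper's body (75 mm by 177 mm) begins 78 mm behind the grasp point.
Start: joints at [1.208, 0.3, 1.521, -0, 1.321, -0.067], TCP at [160.325, 526.104, 213.446] pointing down, gripper open.
Joint ranges: [-3.03, 3.03], [-0.79, 2.21], [0.23, 2.52], [-1.04, 4.18], [0, 3.07], [-2.55, 2.55]. Speed limits (rad/s): [2.22, 2.22, 2.57, 3.14, 3.14, 3.14].

## Interface

Orientations are given as [roll, pitch, yaw] about the fixed x, y, z axes, in that order (R = Rz(yaw) Ry(pitch) Rx(roll)).
In Python, from cell import manip, cams, job gives the robot as it stands.
- The arm moves only by the tool jog_arm, never from a script. Its argument "commands" is a list of rows, each an object of numbers: "dx", "dy", "dz": the shift along the tool's x, y, z each as a share of 40 mm, from -1 to 1; "ax", "ay", "az": the turn, a rotation vector about the tool's x, y, z each as a share of 10 degrees, from -1 to 1; "gripper": the closure, from 0 (fully open) to 1 (shut). A call has 1 to 10 rows; each row shifts and turns the commanded pose from where the row before left it, along the tool's axes as they then stand; what a row does not reach is not made up. A row lasts 1/8 s, in which the tool goes at most 62.5 mm and 10.7 degrees, less where a joint would pass 70% of its speed; a pose out of reach is approached as far as the arm can. A call with a number of a shift or a turn outside -1 to 1 is refused whole. A call with a gripper value outside its range is refused whole. The fingers move at their own pace and stop on an object; "squeeze" is the grip in N (left out, the last holds). Time passes only in rows, so rows that do not move let the fingers close. It gives the time, the measured TCP pose, the force, the opening and the grip force at its end, in the units of the state.
- manip.read_state(): the state, without advancing time (a new reading comes with each control period).
- cams.camera(name): name is "scene" or "top" or "wrist"; returns a dict with "image" (420x560x3 uint8, red, green, blue), "fx", "fy", "cx", "cy" (pixels), "world_to_cam" (4x4, takes a point from world to camera coordinates). Camera axes: x right, y down, z forward; pixel columns grow to the right and rows downward; lengths in mm; the calibration is good to about 2 mm. A picture is of the moment at which its call begins. There is no depth.
- job.sign_off(): hands the job in; it is judged then, once.
The state is a dict: "clock": time; "joints": joint angles; "qd": joint speeds; "effort": joint torques, N m; "eef_pos": TCP position; "eef_rot": TCP orientation; "wrist_force": force on the tool from outside, world axes, zero at the start; "moment": the same for the moment, N m; "finger_gap": finger opening in mm; "finger_force": force on a finger pad.
Only numpy, scipy, OpenCV 4.12 (cv2) and the standard library are available. Lean on these libraries where they do the work, as an engineer would, in place of code of your own. Each camera call takes 0.05 s, during which the arm holds its last target. There are 200 camera calls.

## Working session

There is one attempt and no reset: what is moved stays moved. The work goes in short steps, Python scripts to look and compute and a tool call to move; the robot and the scene stay as the last step left them, time stands still between calls to the robot, and variables do not carry over. Pictures are saved under pics/ and viewed, at most 10 in all, crops included, and the job is handed in when it is done.

Besides the shell and the picture viewer there is one more tool, called after "Call:" as a command line: name --argument value ..., lists and objects as JSON in quotes. jog_arm: Moves the arm, as the interface text tells. Shift numbers are shares of 40 mm and turn numbers shares of 10 degrees, none past 1 either way. Its arguments: {"type":"object","properties":{"commands":{"type":"array"},"squeeze":{"type":"number"}},"required":["commands"]}

```bash
mkdir -p pics && cat > h.py <<'E'
import numpy as np, cv2
from cell import manip, cams, job
def ray(c,u,v,z):
    T=np.array(c["world_to_cam"]);R=T[:3,:3];o=-R.T@T[:3,3]
    d=R.T@np.array([(u-c["cx"])/c["fx"],(v-c["cy"])/c["fy"],1]);return o+d*(z-o[2])/d[2]
def proj(c,p):
    q=np.array(c["world_to_cam"])@np.append(p,1);return q[0]/q[2]*c["fx"]+c["cx"],q[1]/q[2]*c["fy"]+c["cy"]
def save(c,n): cv2.imwrite("pics/"+n,c["image"][:,:,::-1])
E
python3 - <<'E'
from h import *
print(manip.nose_length); s=manip.read_state(); print(s)
ims=[]
for n in("top","scene"):
    c=cams.camera(n); save(c,n+"0.png")
    T=np.array(c["world_to_cam"]);print(n,-T[:3,:3].T@T[:3,3])
E
```

```text
8.0
{'clock': 0.0, 'joints': array([ 1.20840710e+00,  3.00417109e-01,  1.52157914e+00, -8.94245768e-06,
        1.32069889e+00, -6.65865564e-02]), 'qd': array([-0.0007536 ,  0.00075474,  0.00042886, -0.00027405,  0.0008683 ,
       -0.00081851]), 'effort': array([ 5.19405803e-04, -5.31814992e+01, -3.52747321e+01,  7.08957645e-02,
        2.44008604e-02, -9.30212195e-05]), 'eef_pos': array([160.23745471, 525.87664213, 212.91676431]), 'eef_rot': array([-3.14049204e+00, -6.47132787e-05,  2.84579217e+00]), 'wrist_force': array([-0.01872685, -0.2301345 ,  0.58247922]), 'moment': array([0.04026403, 0.06211017, 0.01422898]), 'finger_force': 0.0, 'finger_gap': 93.7453850581992}
top [432.4340738   -5.07963439 970.38908236]
scene [ 218.38741411 -684.42507322  951.43105319]
```

View pics/top0.png

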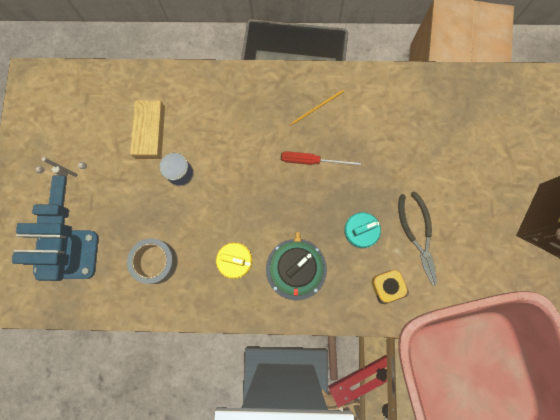

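View pics/scene0.png

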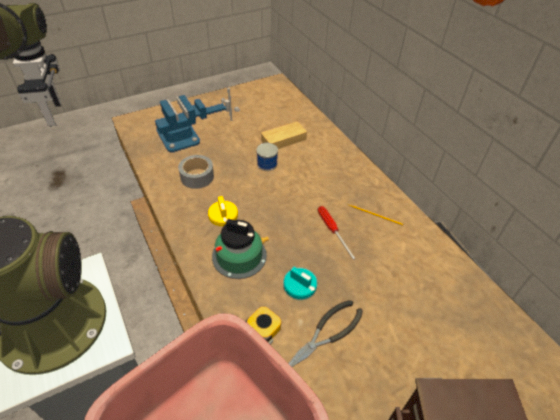

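The top view shows the pot at about (296,268), its red mark at (296,292) and the cap's white bar at about (305,260). The yellow and turquoise decoys stand on either side. Next I measure.

```bash
python3 - <<'E'
from h import *
c=cams.camera("top"); im=c["image"]; u0,v0=256,228
cr=im[v0:v0+80,u0:u0+80]; hsv=cv2.cvtColor(cr,cv2.COLOR_RGB2HSV)
H,S,V=[hsv[...,i].astype(int) for i in range(3)]
def cc(m,n):
    k,l,st,ce=cv2.connectedComponentsWithStats(m.astype(np.uint8))
    for i in range(1,k):
        if st[i,4]>4: print(n,ce[i]+[u0,v0],st[i])
    return
cc((S>170)&((H<6)|(H>174))&(V>120),"red")
cc((S<50)&(V>170),"white")
cc((V<45),"black")
cc((H>60)&(H<95)&(S>90),"green")
print(c["fx"],c["cx"],c["cy"])
cv2.imwrite("pics/crop.png",cv2.resize(cr[:,:,::-1],(560,560),interpolation=cv2.INTER_CUBIC))
c2=cams.camera("scene"); cv2.imwrite("pics/crop2.png",cv2.resize(c2["image"][200:290,190:290,::-1],(600,540),interpolation=cv2.INTER_CUBIC))
E
python3 -c "
import cv2,numpy as np
a=cv2.resize(cv2.imread('pics/crop.png'),(400,400));b=cv2.resize(cv2.imread('pics/crop2.png'),(400,400));cv2.imwrite('pics/both.png',np.hstack([a,b]))"
```

```text
red [295.25 292.25] [38 62  3  5 12]
white [276.8 247.4] [20 19  3  2  5]
white [317.16666667 249.16666667] [60 20  3  3  6]
white [303.57627119 260.        ] [42 26 13 13 59]
white [275. 288.] [18 59  3  3  9]
white [315.125 289.875] [58 61  3  3  8]
green [307.16336634 266.31188119] [ 23  17  41  46 202]
green [276.7 258.2] [19 28  4  6 10]
green [281.40540541 280.39189189] [18 35 19 28 74]
396.4430167566482 281.4022541369243 214.5712978488948
```

View pics/both.png

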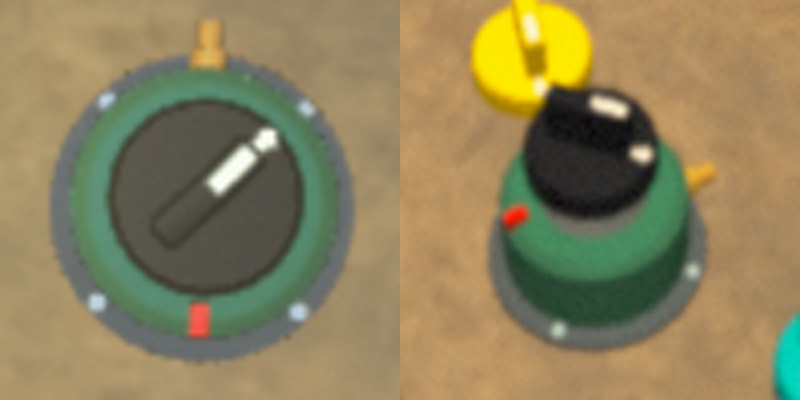

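Enlarged, the left half shows the cap's disc centre at about (206,196) crop px, the arrow tip near (270,133), the mark at (199,321) and the four foot bolts. The right half confirms the same layout.

```bash
python3 - <<'E'
from h import *
c=cams.camera("top"); im=c["image"]
f=lambda a,b,z: ray(c,256+(a+.5)/5-.5,228+(b+.5)/5-.5,z)
# cap disc by contour
g=cv2.cvtColor(cv2.resize(im[228:308,256:336],(400,400),interpolation=cv2.INTER_CUBIC),cv2.COLOR_RGB2HSV)
m=((g[...,1]<70)&(g[...,2]<110)|((g[...,1]<60)&(g[...,2]>190))).astype(np.uint8)
m2=m.copy(); yy,xx=np.mgrid[:400,:400]; m2[np.hypot(xx-206,yy-196)>108]=0
k=max(cv2.findContours(m2,0,1)[0],key=cv2.contourArea); h=cv2.convexHull(k)
(a,b),r=cv2.minEnclosingCircle(h); print("disc px",a,b,r, "mm r", (f(a+r,b,104)-f(a,b,104)))
disc=f(a,b,103); print("disc",disc, f(206,196,104))
bol=np.mean([f(*p,8)for p in((107,100),(306,107),(97,302),(299,312))],0);print("bolts",bol)
mark=f(199,321,66);print("mark",mark)
w=((g[...,1]<70)&(g[...,2]>185)).astype(np.uint8); w[np.hypot(xx-235,yy-160)>50]=0
n,l,st,ce=cv2.connectedComponentsWithStats(w)
for i in range(1,n): print("w",ce[i],st[i])
tip=f(278,127,105);print("tip",tip)
wing0=f(168,235,138); wb=f(232,170,138);print("wing",wing0,wb, np.degrees(np.arctan2(*(wb-wing0)[[1,0]])))
for ctr in (disc,bol):
  e=mark-ctr; t=tip-ctr; print("mark",np.hypot(*e[:2]),np.degrees(np.arctan2(e[1],e[0])),"tip",np.hypot(*t[:2]),np.degrees(np.arctan2(t[1],t[0])))
s=cams.camera("scene"); 
print("scene proj", proj(s,[disc[0],disc[1],104]), proj(s,mark))
sr=cv2.cvtColor(s["image"],cv2.COLOR_RGB2HSV).astype(int); mm=((sr[...,1]>170)&((sr[...,0]<6)|(sr[...,0]>174))&(sr[...,2]>120)); mm[:200]=0;mm[290:]=0;mm[:,:190]=0;mm[:,250:]=0
v,u=np.nonzero(mm);print("scene red",u.mean(),v.mean(), ray(s,u.mean(),v.mean(),66))
E
```

```text
disc px 204.5 200.2064666748047 102.68492126464844 mm r [  0.83094829 -44.44073427   0.        ]
disc [472.06650446 -22.56222625 103.        ] [473.84252393 -23.16906025 104.        ]
bolts [474.41716284 -23.37957072   8.        ]
mark [420.06064144 -21.52881128  66.        ]
w [265.20180723 139.51807229] [254 130  22  21 332]
w [231.69884575 169.31269675] [209 147  46  46 953]
tip [504.20389153 -54.10876551 105.        ]
wing [455.84887072  -6.89114514 138.        ] [483.19238337 -33.17041647 138.        ] -43.8630106930601
mark 52.016129570561404 178.8616182556347 tip 45.03327422123686 -44.46843549838276
mark 54.388020086962776 178.049916498298 tip 42.79640895289389 -45.892243915628335
scene proj (np.float64(236.5002974002665), np.float64(231.14802277763343)) (np.float64(218.38565653605102), np.float64(247.57632547048655))
scene red 218.0 248.5 [418.04874647 -23.81321951  66.        ]
```

Call:
jog_arm --commands '[{"dx": -0.5, "dy": -0.45, "gripper": 0.4}, {"dx": -0.96, "dy": -0.9}, {"dx": -0.96, "dy": -0.9}, {"dx": -0.96, "dy": -0.9}, {"dx": -0.96, "dy": -0.9}, {"dx": -0.96, "dy": -0.9}, {"dx": -0.96, "dy": -0.9}, {"dx": -0.96, "dy": -0.9}, {"dx": -0.96, "dy": -0.9}, {"dx": -0.96, "dy": -0.9}]'

```text
schema error: expected keys dx, dy, dz, ax, ay, az, gripper
```

Call:
jog_arm --commands '[{"dx": -0.96, "dy": -0.9}, {"dx": -0.96, "dy": -0.9}, {"dx": -0.4, "dy": -0.4}, {"az": 0.9}, {"az": 0.9}, {"az": 0.9}, {}]'

```text
schema error: expected keys dx, dy, dz, ax, ay, az, gripper
```

```bash
cat > d.py <<'E'
from h import *
from scipy.spatial.transform import Rotation as Ro
s=manip.read_state(); R=Ro.from_euler("xyz",s["eef_rot"]); 
def to(p): print("tool shift/40:",R.inv().apply(np.array(p)-s["eef_pos"])/40)
E
python3 - <<'E'
from d import *
print(s["eef_pos"],np.degrees(s["eef_rot"]),s["finger_gap"],s["joints"]); to([474,-23.3,s["eef_pos"][2]])
c=cams.camera("wrist"); save(c,"w1.png"); print(proj(c,[474,-23.3,138]))
E
```

```text
[160.286823   526.04467803 213.27013756] [-1.79980788e+02 -3.25499261e-03  1.63053109e+02] 94.02847243076823 [ 1.20841094e+00  3.00079779e-01  1.52118138e+00  3.54702712e-05
  1.32066986e+00 -6.66151255e-02]
tool shift/40: [-1.15054028e+01 -1.08511707e+01  2.98498306e-03]
(np.float64(-90.2559458896879), np.float64(595.3622081429362))
```

View pics/w1.png

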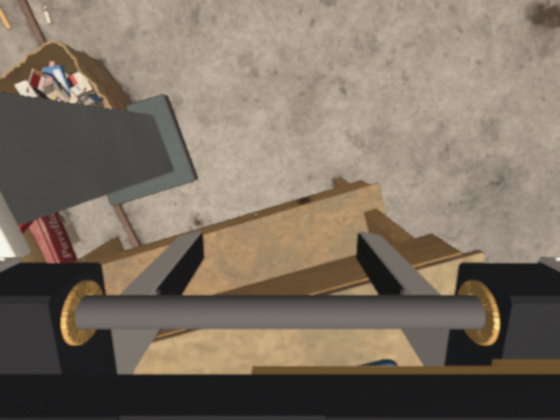

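The calls were refused because every key is needed, so the arm has not moved. The wrist picture shows only the bench edge.

Call:
jog_arm --commands '[{"dx": -0.5, "dy": -0.45, "dz": 0, "ax": 0, "ay": 0, "az": 0, "gripper": 0.4}, {"dx": -0.96, "dy": -0.9, "dz": 0, "ax": 0, "ay": 0, "az": 0, "gripper": 0.4}, {"dx": -0.96, "dy": -0.9, "dz": 0, "ax": 0, "ay": 0, "az": 0, "gripper": 0.4}, {"dx": -0.96, "dy": -0.9, "dz": 0, "ax": 0, "ay": 0, "az": 0, "gripper": 0.4}, {"dx": -0.96, "dy": -0.9, "dz": 0, "ax": 0, "ay": 0, "az": 0, "gripper": 0.4}, {"dx": -0.96, "dy": -0.9, "dz": 0, "ax": 0, "ay": 0, "az": 0, "gripper": 0.4}, {"dx": -0.96, "dy": -0.9, "dz": 0, "ax": 0, "ay": 0, "az": 0, "gripper": 0.4}, {"dx": -0.96, "dy": -0.9, "dz": 0, "ax": 0, "ay": 0, "az": 0, "gripper": 0.4}, {"dx": -0.96, "dy": -0.9, "dz": 0, "ax": 0, "ay": 0, "az": 0, "gripper": 0.4}, {"dx": -0.96, "dy": -0.9, "dz": 0, "ax": 0, "ay": 0, "az": 0, "gripper": 0.4}]'

```text
clock: 1.6
eef_pos: [411.0, 90.7, 213.7]
eef_rot: [3.141, 0.001, 2.846]
wrist_force: [-0.3, 0.4, -0.0]
finger_gap: 56.1
finger_force: 0.0
```

Call:
jog_arm --commands '[{"dx": -0.96, "dy": -0.9, "dz": 0, "ax": 0, "ay": 0, "az": 0, "gripper": 0.4}, {"dx": -0.96, "dy": -0.9, "dz": 0, "ax": 0, "ay": 0, "az": 0, "gripper": 0.4}, {"dx": -0.4, "dy": -0.4, "dz": 0, "ax": 0, "ay": 0, "az": 0, "gripper": 0.4}, {"dx": 0, "dy": 0, "dz": 0, "ax": 0, "ay": 0, "az": 0.9, "gripper": 0.4}, {"dx": 0, "dy": 0, "dz": 0, "ax": 0, "ay": 0, "az": 0.9, "gripper": 0.4}, {"dx": 0, "dy": 0, "dz": 0, "ax": 0, "ay": 0, "az": 0.9, "gripper": 0.4}, {"dx": 0, "dy": 0, "dz": 0, "ax": 0, "ay": 0, "az": 0, "gripper": 0.4}]'

```text
clock: 2.48
eef_pos: [473.5, -18.9, 213.5]
eef_rot: [3.142, 0.0, 2.375]
wrist_force: [1.2, 0.5, 0.4]
finger_gap: 56.2
finger_force: 0.0
```

```bash
cat > d.py <<'E'
from h import *
from scipy.spatial.transform import Rotation as Ro
s=manip.read_state(); R=Ro.from_euler("xyz",s["eef_rot"]); 
def to(p): print("tool shift/40:",R.inv().apply(np.array(p)-s["eef_pos"])/40)
E
python3 - <<'E'
from d import *
print(s["eef_pos"],np.degrees(s["eef_rot"]),s["finger_gap"],s["joints"]); to([474,-23.3,s["eef_pos"][2]])
c=cams.camera("wrist"); save(c,"w2.png"); print(proj(c,[474,-23.3,138]),proj(c,[474,-23.3,104]))
E
```

```text
[473.47159215 -18.86403658 213.46499345] [1.79998440e+02 2.08553927e-03 1.36105111e+02] 56.224862440632904 [-1.17137821e-01  1.29407583e-01  1.72802810e+00 -3.22874900e-07
  1.28411152e+00 -9.21823715e-01]
tool shift/40: [-8.64099389e-02 -7.07561932e-02  1.21905743e-06]
(np.float64(275.4845569721351), np.float64(221.62694295104313)) (np.float64(275.96647052651457), np.float64(211.62659501955767))
```

View pics/w2.png

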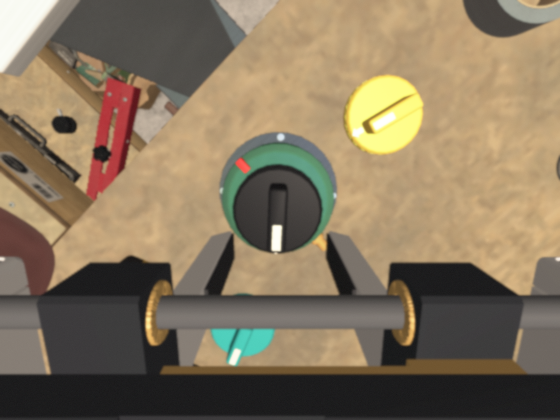

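The wrist view shows the wing running from (278,187) to (276,249), within a couple of degrees of the tool x axis. The mark is at (243,166).

```bash
python3 - <<'E'
from d import *
c=cams.camera("wrist"); im=c["image"];hsv=cv2.cvtColor(im,cv2.COLOR_RGB2HSV).astype(int)
m=np.zeros(im.shape[:2],np.uint8); m[215:252,262:292]=((hsv[...,1]<70)&(hsv[...,2]>150))[215:252,262:292]
k=max(cv2.findContours(m,0,1)[0],key=cv2.contourArea); print(cv2.boundingRect(k),cv2.fitLine(k,2,0,.01,.01).ravel())
b=ray(c,276.5,234,138)
g=cv2.GaussianBlur(cv2.cvtColor(im,cv2.COLOR_RGB2GRAY),(0,0),.8)
for v in (190,200,210,220,230,240): print(v,g[v,262:294:1])
r=((hsv[...,1]>170)&((hsv[...,0]<6)|(hsv[...,0]>174))&(hsv[...,2]>120)); r[:150]=0;r[190:]=0;r[:,:220]=0;r[:,270:]=0
v,u=np.nonzero(r);mk=ray(c,u.mean(),v.mean(),66);print("mark",mk,np.degrees(np.arctan2(*(mk-[474,-23.3,66])[[1,0]])))
p,q=ray(c,278,187,138),ray(c,276,249,138);print(p,q,np.degrees(np.arctan2(*(q-p)[[1,0]])),(p+q)/2)
E
```

```text
(271, 225, 11, 27) [ 4.8760101e-02 -9.9881053e-01  2.7604614e+02  2.3778462e+02]
190 [66 67 67 67 66 63 55 45 38 37 39 41 42 43 44 44 45 46 46 46 45 45 43 41
 42 50 61 70 73 74 75 74]
200 [63 64 64 64 63 58 49 43 42 46 50 53 56 58 61 63 66 68 70 72 73 71 66 58
 51 53 61 67 70 71 71 71]
210 [62 62 62 61 58 52 44 40 42 48 52 54 57 59 61 63 66 68 69 70 70 66 58 51
 49 55 62 66 67 67 67 68]
220 [59 60 60 59 55 48 42 41 44 49 52 55 58 60 62 63 65 65 65 65 63 58 50 46
 48 55 61 63 64 65 65 65]
230 [ 57  57  57  56  51  44  40  47  75 132 198 238 251 253 253 253 253 249
 229 180 117  70  49  45  50  57  60  61  61  61  62  62]
240 [ 54  54  53  51  46  41  41  53  93 161 221 247 252 253 253 253 252 242
 207 144  86  55  44  45  51  55  57  58  58  58  59  59]
mark [419.36523155 -21.22902245  66.        ] 177.82919386730026
[454.41722786  -1.55491378 138.        ] [491.74898468 -39.77656509 138.        ] -45.6748185432756 [473.08310627 -20.66573944 138.        ]
```

Call:
jog_arm --commands '[{"dx": -0.07, "dy": -0.06, "dz": 0, "ax": 0, "ay": 0, "az": 0.2, "gripper": 0.4}, {"dx": 0, "dy": 0, "dz": 0.7, "ax": 0, "ay": 0, "az": 0, "gripper": 0.4}, {"dx": 0, "dy": 0, "dz": 0.7, "ax": 0, "ay": 0, "az": 0, "gripper": 0.4}, {"dx": 0, "dy": 0, "dz": 0.6, "ax": 0, "ay": 0, "az": 0, "gripper": 0.4}, {"dx": 0, "dy": 0, "dz": 0.42, "ax": 0, "ay": 0, "az": 0, "gripper": 0.4}, {"dx": 0, "dy": 0, "dz": 0, "ax": 0, "ay": 0, "az": 0, "gripper": 0.4}]'

```text
clock: 3.32
eef_pos: [473.3, -22.6, 115.8]
eef_rot: [-3.14, -0.002, 2.34]
wrist_force: [0.2, 0.4, 0.0]
finger_gap: 56.3
finger_force: 0.0
```

Call:
jog_arm --commands '[{"dx": 0, "dy": 0, "dz": 0, "ax": 0, "ay": 0, "az": 0, "gripper": 1}, {"dx": 0, "dy": 0, "dz": 0, "ax": 0, "ay": 0, "az": 0, "gripper": 1}, {"dx": 0, "dy": 0, "dz": 0, "ax": 0, "ay": 0, "az": 0, "gripper": 1}, {"dx": 0, "dy": 0, "dz": 0, "ax": 0, "ay": 0, "az": 0, "gripper": 1}, {"dx": 0, "dy": 0, "dz": 0, "ax": 0, "ay": 0, "az": 0, "gripper": 1}, {"dx": 0, "dy": 0, "dz": 0, "ax": 0, "ay": 0, "az": 0, "gripper": 1}]' --squeeze 30

```text
clock: 4.08
eef_pos: [473.9, -22.5, 116.8]
eef_rot: [3.141, 0.0, 2.34]
wrist_force: [-0.8, -0.1, 1.4]
finger_gap: 16.1
finger_force: 30.0
```

Call:
jog_arm --commands '[{"dx": 0, "dy": 0, "dz": 0, "ax": 0, "ay": 0, "az": 0.5, "gripper": 1}, {"dx": 0, "dy": 0, "dz": 0, "ax": 0, "ay": 0, "az": 0.9, "gripper": 1}, {"dx": 0, "dy": 0, "dz": 0, "ax": 0, "ay": 0, "az": 0.9, "gripper": 1}, {"dx": 0, "dy": 0, "dz": 0, "ax": 0, "ay": 0, "az": 0.9, "gripper": 1}, {"dx": 0, "dy": 0, "dz": 0, "ax": 0, "ay": 0, "az": 0.9, "gripper": 1}, {"dx": 0, "dy": 0, "dz": 0, "ax": 0, "ay": 0, "az": 0.9, "gripper": 1}, {"dx": 0, "dy": 0, "dz": 0, "ax": 0, "ay": 0, "az": 0.8, "gripper": 1}, {"dx": 0, "dy": 0, "dz": 0, "ax": 0, "ay": 0, "az": 0, "gripper": 1}]'

```text
clock: 5.08
eef_pos: [474.0, -22.5, 116.8]
eef_rot: [3.141, -0.0, 1.328]
wrist_force: [0.0, 0.6, 2.1]
finger_gap: 15.6
finger_force: 30.0
```

Call:
jog_arm --commands '[{"dx": 0, "dy": 0, "dz": 0.05, "ax": 0, "ay": 0, "az": 0, "gripper": 1}, {"dx": 0, "dy": 0, "dz": 0, "ax": 0, "ay": 0, "az": 0, "gripper": 1}]'

```text
clock: 5.32
eef_pos: [474.1, -22.5, 116.7]
eef_rot: [3.14, -0.0, 1.331]
wrist_force: [-11.2, 1.6, 29.8]
finger_gap: 15.8
finger_force: 30.0
```

Call:
jog_arm --commands '[{"dx": 0, "dy": 0, "dz": -0.05, "ax": 0, "ay": 0, "az": 0, "gripper": 1}, {"dx": 0, "dy": 0, "dz": 0, "ax": 0, "ay": 0, "az": 0.4, "gripper": 1}, {"dx": 0, "dy": 0, "dz": 0.04, "ax": 0, "ay": 0, "az": 0, "gripper": 1}, {"dx": 0, "dy": 0, "dz": 0, "ax": 0, "ay": 0, "az": 0, "gripper": 1}]'

```text
clock: 5.82
eef_pos: [474.0, -22.5, 116.7]
eef_rot: [3.141, -0.0, 1.261]
wrist_force: [-10.0, 0.5, 26.0]
finger_gap: 15.8
finger_force: 30.0
```

Call:
jog_arm --commands '[{"dx": 0, "dy": 0, "dz": -0.04, "ax": 0, "ay": 0, "az": 0, "gripper": 1}, {"dx": 0, "dy": 0, "dz": 0, "ax": 0, "ay": 0, "az": 0.4, "gripper": 1}, {"dx": 0, "dy": 0, "dz": 0.04, "ax": 0, "ay": 0, "az": 0, "gripper": 1}, {"dx": 0, "dy": 0, "dz": 0, "ax": 0, "ay": 0, "az": 0, "gripper": 1}]'

```text
clock: 6.32
eef_pos: [474.1, -22.5, 116.7]
eef_rot: [3.141, -0.0, 1.19]
wrist_force: [-9.9, 1.5, 26.4]
finger_gap: 15.3
finger_force: 30.0
```

Call:
jog_arm --commands '[{"dx": 0, "dy": 0, "dz": -0.04, "ax": 0, "ay": 0, "az": 0, "gripper": 1}, {"dx": 0, "dy": 0, "dz": 0, "ax": 0, "ay": 0, "az": 0, "gripper": 1}]'

```text
clock: 6.58
eef_pos: [473.8, -22.5, 116.8]
eef_rot: [3.142, -0.0, 1.19]
wrist_force: [-3.1, 0.5, 8.1]
finger_gap: 15.8
finger_force: 30.0
```

Call:
jog_arm --commands '[{"dx": 0, "dy": 0, "dz": -0.01, "ax": 0, "ay": 0, "az": 0, "gripper": 1}, {"dx": 0, "dy": 0, "dz": 0, "ax": 0, "ay": 0, "az": 0.4, "gripper": 1}, {"dx": 0, "dy": 0, "dz": 0.04, "ax": 0, "ay": 0, "az": 0, "gripper": 1}, {"dx": 0, "dy": 0, "dz": 0, "ax": 0, "ay": 0, "az": 0, "gripper": 1}]'

```text
clock: 7.08
eef_pos: [474.0, -22.5, 116.7]
eef_rot: [3.141, -0.0, 1.119]
wrist_force: [-8.3, 1.5, 22.7]
finger_gap: 15.7
finger_force: 30.0
```

Call:
jog_arm --commands '[{"dx": 0, "dy": 0, "dz": -0.04, "ax": 0, "ay": 0, "az": 0, "gripper": 1}, {"dx": 0, "dy": 0, "dz": 0, "ax": 0, "ay": 0, "az": 0.4, "gripper": 1}, {"dx": 0, "dy": 0, "dz": 0.04, "ax": 0, "ay": 0, "az": 0, "gripper": 1}, {"dx": 0, "dy": 0, "dz": 0, "ax": 0, "ay": 0, "az": 0, "gripper": 1}]'

```text
clock: 7.58
eef_pos: [473.9, -22.5, 116.7]
eef_rot: [3.141, -0.0, 1.049]
wrist_force: [-9.5, 1.5, 23.4]
finger_gap: 15.7
finger_force: 30.0
```

Call:
jog_arm --commands '[{"dx": 0, "dy": 0, "dz": -0.04, "ax": 0, "ay": 0, "az": 0, "gripper": 1}, {"dx": 0, "dy": 0, "dz": 0, "ax": 0, "ay": 0, "az": 0.4, "gripper": 1}, {"dx": 0, "dy": 0, "dz": 0.04, "ax": 0, "ay": 0, "az": 0, "gripper": 1}, {"dx": 0, "dy": 0, "dz": 0, "ax": 0, "ay": 0, "az": 0, "gripper": 1}]'

```text
clock: 8.07
eef_pos: [474.0, -22.5, 116.7]
eef_rot: [3.141, -0.0, 0.98]
wrist_force: [-8.6, 2.0, 22.6]
finger_gap: 15.8
finger_force: 30.0
```

Call:
jog_arm --commands '[{"dx": 0, "dy": 0, "dz": -0.04, "ax": 0, "ay": 0, "az": 0, "gripper": 1}, {"dx": 0, "dy": 0, "dz": 0, "ax": 0, "ay": 0, "az": 0.4, "gripper": 1}, {"dx": 0, "dy": 0, "dz": 0.04, "ax": 0, "ay": 0, "az": 0, "gripper": 1}, {"dx": 0, "dy": 0, "dz": 0, "ax": 0, "ay": 0, "az": 0, "gripper": 1}]'

```text
clock: 8.57
eef_pos: [474.0, -22.5, 116.6]
eef_rot: [3.141, -0.0, 0.91]
wrist_force: [-8.3, 0.4, 21.9]
finger_gap: 15.7
finger_force: 30.0
```

Call:
jog_arm --commands '[{"dx": 0, "dy": 0, "dz": -0.04, "ax": 0, "ay": 0, "az": 0, "gripper": 1}, {"dx": 0, "dy": 0, "dz": 0, "ax": 0, "ay": 0, "az": 0.4, "gripper": 1}, {"dx": 0, "dy": 0, "dz": 0.04, "ax": 0, "ay": 0, "az": 0, "gripper": 1}, {"dx": 0, "dy": 0, "dz": 0, "ax": 0, "ay": 0, "az": 0, "gripper": 1}]'

```text
clock: 9.07
eef_pos: [474.1, -22.6, 116.5]
eef_rot: [3.141, -0.0, 0.84]
wrist_force: [-7.7, 0.7, 19.6]
finger_gap: 15.7
finger_force: 30.0
```

Call:
jog_arm --commands '[{"dx": 0, "dy": 0, "dz": -0.04, "ax": 0, "ay": 0, "az": 0, "gripper": 1}, {"dx": 0, "dy": 0, "dz": 0, "ax": 0, "ay": 0, "az": 0.4, "gripper": 1}, {"dx": 0, "dy": 0, "dz": 0.04, "ax": 0, "ay": 0, "az": 0, "gripper": 1}, {"dx": 0, "dy": 0, "dz": 0, "ax": 0, "ay": 0, "az": 0, "gripper": 1}]'

```text
clock: 9.57
eef_pos: [474.2, -22.5, 116.2]
eef_rot: [3.141, -0.001, 0.771]
wrist_force: [-4.0, -0.0, 15.0]
finger_gap: 15.5
finger_force: 30.0
```

Call:
jog_arm --commands '[{"dx": 0, "dy": 0, "dz": -0.04, "ax": 0, "ay": 0, "az": 0, "gripper": 1}, {"dx": 0, "dy": 0, "dz": 0, "ax": 0, "ay": 0, "az": 0.4, "gripper": 1}, {"dx": 0, "dy": 0, "dz": 0.04, "ax": 0, "ay": 0, "az": 0, "gripper": 1}, {"dx": 0, "dy": 0, "dz": 0, "ax": 0, "ay": 0, "az": 0, "gripper": 1}]'

```text
clock: 10.07
eef_pos: [474.1, -22.5, 115.7]
eef_rot: [3.141, -0.001, 0.702]
wrist_force: [-0.4, -0.4, 6.6]
finger_gap: 15.9
finger_force: 30.0
```

Call:
jog_arm --commands '[{"dx": 0, "dy": 0, "dz": 0.05, "ax": 0, "ay": 0, "az": 0, "gripper": 1}, {"dx": 0, "dy": 0, "dz": 0, "ax": 0, "ay": 0, "az": 0, "gripper": 1}]'

```text
clock: 10.32
eef_pos: [474.5, -22.6, 113.4]
eef_rot: [3.14, -0.001, 0.701]
wrist_force: [6.1, 0.2, -1.8]
finger_gap: 15.9
finger_force: 30.0
```

Call:
jog_arm --commands '[{"dx": 0, "dy": 0, "dz": 0.05, "ax": 0, "ay": 0, "az": 0, "gripper": 1}, {"dx": 0, "dy": 0, "dz": 0.05, "ax": 0, "ay": 0, "az": 0, "gripper": 1}, {"dx": 0, "dy": 0, "dz": 0, "ax": 0, "ay": 0, "az": 0, "gripper": 1}]'

```text
clock: 10.7
eef_pos: [474.7, -22.6, 109.7]
eef_rot: [3.14, -0.002, 0.701]
wrist_force: [5.3, 1.3, 2.3]
finger_gap: 15.9
finger_force: 30.0
```

Call:
jog_arm --commands '[{"dx": 0, "dy": 0, "dz": 0.05, "ax": 0, "ay": 0, "az": 0, "gripper": 1}, {"dx": 0, "dy": 0, "dz": 0.05, "ax": 0, "ay": 0, "az": 0, "gripper": 1}, {"dx": 0, "dy": 0, "dz": 0.02, "ax": 0, "ay": 0, "az": 0, "gripper": 1}, {"dx": 0, "dy": 0, "dz": 0, "ax": 0, "ay": 0, "az": 0, "gripper": 1}]'

```text
clock: 11.2
eef_pos: [474.6, -22.6, 105.0]
eef_rot: [3.14, -0.001, 0.701]
wrist_force: [4.3, -0.0, 6.0]
finger_gap: 15.9
finger_force: 30.0
```

Call:
jog_arm --commands '[{"dx": 0, "dy": 0, "dz": 0, "ax": 0, "ay": 0, "az": 0.3, "gripper": 1}, {"dx": 0, "dy": 0, "dz": 0, "ax": 0, "ay": 0, "az": 0.5, "gripper": 1}, {"dx": 0, "dy": 0, "dz": 0, "ax": 0, "ay": 0, "az": 0.5, "gripper": 1}, {"dx": 0, "dy": 0, "dz": 0, "ax": 0, "ay": 0, "az": 0, "gripper": 1}]'

```text
clock: 11.7
eef_pos: [474.4, -22.7, 105.0]
eef_rot: [3.141, -0.001, 0.473]
wrist_force: [2.8, -1.5, 5.7]
finger_gap: 15.7
finger_force: 30.0
```

```bash
python3 -c "
from d import *
print(s['moment'],s['wrist_force'],s['eef_pos'],np.degrees(s['eef_rot']))"
```

```text
[-0.30213608 -0.38559942 -0.00060055] [ 2.83146285 -1.52888474  5.70316695] [474.3652579  -22.73606058 104.98598774] [ 1.79939210e+02 -6.10588927e-02  2.70815354e+01]
```

Turning freely under the flange. I'll carry on to the stop.

Call:
jog_arm --commands '[{"dx": 0, "dy": 0, "dz": 0, "ax": 0, "ay": 0, "az": 0.5, "gripper": 1}, {"dx": 0, "dy": 0, "dz": 0, "ax": 0, "ay": 0, "az": 0.5, "gripper": 1}, {"dx": 0, "dy": 0, "dz": 0, "ax": 0, "ay": 0, "az": 0.5, "gripper": 1}, {"dx": 0, "dy": 0, "dz": 0, "ax": 0, "ay": 0, "az": 0.5, "gripper": 1}, {"dx": 0, "dy": 0, "dz": 0, "ax": 0, "ay": 0, "az": 0.5, "gripper": 1}, {"dx": 0, "dy": 0, "dz": 0, "ax": 0, "ay": 0, "az": 0, "gripper": 1}]'

```text
clock: 12.45
eef_pos: [474.5, -23.0, 105.1]
eef_rot: [3.141, -0.002, 0.036]
wrist_force: [3.1, -3.0, 6.0]
finger_gap: 15.8
finger_force: 30.0
```

```bash
python3 -c "
from d import *
print(s['moment'],s['wrist_force'],s['eef_pos'],np.degrees(s['eef_rot']))"
```

```text
[-6.08233032e-01 -6.81204494e-01  6.07006168e-04] [ 3.14396727 -3.04383298  5.96841929] [474.54496027 -22.96728461 105.06133198] [ 1.79941068e+02 -1.07464584e-01  2.08606526e+00]
```

Call:
jog_arm --commands '[{"dx": 0, "dy": 0, "dz": 0, "ax": 0, "ay": 0, "az": 0.15, "gripper": 1}, {"dx": 0, "dy": 0, "dz": 0, "ax": 0, "ay": 0, "az": 0.15, "gripper": 1}, {"dx": 0, "dy": 0, "dz": 0, "ax": 0, "ay": 0, "az": 0.1, "gripper": 1}, {"dx": 0, "dy": 0, "dz": 0, "ax": 0, "ay": 0, "az": 0, "gripper": 1}]'

```text
clock: 12.95
eef_pos: [474.7, -22.9, 105.1]
eef_rot: [3.141, -0.002, -0.032]
wrist_force: [5.1, -3.6, 4.8]
finger_gap: 15.6
finger_force: 30.4
```

```bash
python3 -c "
from d import *
print(s['moment'],s['wrist_force'],s['eef_pos'],np.degrees(s['eef_rot']))"
```

```text
[-0.62740497 -0.83255993  0.61377409] [ 5.12839231 -3.63361853  4.82146156] [474.72851557 -22.94553696 105.11981253] [ 1.79938855e+02 -1.40431520e-01 -1.80525955e+00]
```

Call:
jog_arm --commands '[{"dx": 0, "dy": 0, "dz": 0, "ax": 0, "ay": 0, "az": 0.15, "gripper": 1}, {"dx": 0, "dy": 0, "dz": 0, "ax": 0, "ay": 0, "az": 0, "gripper": 1}]'

```text
clock: 13.2
eef_pos: [474.8, -22.9, 105.1]
eef_rot: [3.14, -0.003, -0.057]
wrist_force: [5.9, -3.5, 4.5]
finger_gap: 16.3
finger_force: 31.2
```

```bash
python3 -c "
from d import *
print(s['moment'],s['wrist_force'],s['eef_pos'],np.degrees(s['eef_rot']))"
```

```text
[-0.63510523 -0.8835071   0.80487343] [ 5.94527069 -3.53065619  4.47278386] [474.7560516  -22.94739989 105.12918532] [ 1.79936955e+02 -1.44251613e-01 -3.29342837e+00]
```

At the stop. I'll unload the twist, ease the press slightly, open and lift.

Call:
jog_arm --commands '[{"dx": 0, "dy": 0, "dz": -0.03, "ax": 0, "ay": 0, "az": -0.12, "gripper": 1}, {"dx": 0, "dy": 0, "dz": 0, "ax": 0, "ay": 0, "az": 0, "gripper": 0.5}, {"dx": 0, "dy": 0, "dz": 0, "ax": 0, "ay": 0, "az": 0, "gripper": 0.5}, {"dx": 0, "dy": 0, "dz": 0, "ax": 0, "ay": 0, "az": 0, "gripper": 0.5}, {"dx": 0, "dy": 0, "dz": 0, "ax": 0, "ay": 0, "az": 0, "gripper": 0.5}]'

```text
clock: 13.82
eef_pos: [473.7, -22.5, 105.8]
eef_rot: [-3.142, 0.0, -0.039]
wrist_force: [-0.2, -0.8, 0.2]
finger_gap: 46.3
finger_force: 0.0
```

Call:
jog_arm --commands '[{"dx": 0, "dy": 0, "dz": -0.4, "ax": 0, "ay": 0, "az": 0, "gripper": 0.5}, {"dx": 0, "dy": 0, "dz": -0.8, "ax": 0, "ay": 0, "az": 0, "gripper": 0.5}, {"dx": 0, "dy": 0, "dz": -0.9, "ax": 0, "ay": 0, "az": 0, "gripper": 0.5}, {"dx": 0, "dy": 0, "dz": -0.9, "ax": 0, "ay": 0, "az": 0, "gripper": 0.5}, {"dx": 0, "dy": 0, "dz": -0.5, "ax": 0, "ay": 0, "az": 0, "gripper": 0.5}, {"dx": 0, "dy": 0, "dz": 0, "ax": 0, "ay": 0, "az": 0, "gripper": 0.5}]'

```text
clock: 14.58
eef_pos: [474.2, -22.6, 247.8]
eef_rot: [3.141, -0.003, -0.039]
wrist_force: [0.2, -0.2, -0.4]
finger_gap: 47.2
finger_force: 0.0
```

```bash
python3 - <<'E'
from d import *
print(s["eef_pos"],s["finger_gap"],s["wrist_force"])
a=cams.camera("wrist")["image"]; b=cams.camera("scene")["image"]
cv2.imwrite("pics/fin.png",np.hstack([cv2.resize(a,(400,300)),cv2.resize(b[190:280,180:300],(400,300),interpolation=cv2.INTER_CUBIC)])[:,:,::-1])
E
```

```text
[474.22622916 -22.55707817 247.81599077] 47.185692999518785 [ 0.1528895  -0.15083463 -0.42674201]
```

View pics/fin.png

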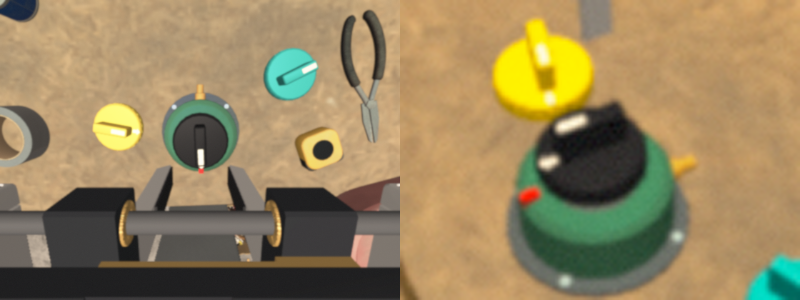

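The cap sits low and stays down with the gripper clear. Its white arrow at (201,160) lines up with the red mark at (201,171), and the bystanders are where they were.

```bash
python3 -c "
from cell import job
print(job.sign_off())"
```

```text
the job is handed in; nothing more can be done
None
```

The black cap is locked: its lugs dropped in with the arrow about 42° counterclockwise of the mark, I turned it on to its stop and let go, and the last picture shows it down with the arrow at the red mark; handed in at about 15 s.

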